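Find and open the unlatched cover of the bench service duct

ROBOT

A 6-joint arm with a two-finger parallel gripper is mounted at the origin on the work surface. World frame = base frame: x ahead of the robot, y to its left, z up, the work surface at z = 0. Lengths are in m, angles in rad, forces in N, time in s.
With the tool pointing down it reaches from about 0.275 to 0.975 m from the base axis. Payload 8.4 kg.
Tool frame: the origin (TCP) lies on the mounting face of the last link; the fingertips stand 190 mm ahead of it and the grasp point (between the pads) lies 171 mm ahead of it (manip.pinch_z is the z of the grasp point in the tool frame, in m); z points along the fingers, y is the line along which they close (so a half turn about z gives the same grasp; the last joint's range is limited). The gripper opens to 92 mm and grips with 3 to 60 N. Pads are 20 mm wide; open, the fingers measure 128 mm over their backs; the gripper's body (75 mm by 189 mm) begins 69 mm behind the grasp point.
Start: joints at [1.278, 0.353, 1.633, -0, 1.155, -0.002], TCP at [0.179, 0.599, 0.405] pointing down, gripper open.
Joint ranges: [-2.63, 2.63], [-0.92, 2.1], [0.06, 2.66], [-1.3, 4.44], [0, 2.69], [-3.02, 3.02]. Speed limits (rad/s): [2.22, 2.22, 2.79, 3.14, 3.14, 3.14].

INTERFACE

Orientations are given as a unit quaternion [w, x, y, z].
In Python, from bench import manip gives the robot as it stands.
- The arm moves only by the shell command python3 -m jog 'ROWS' [FORCE]. ROWS is JSON, a list of rows, each a list of 7 numbers: the closure in counts, from 0 (fully open) to 255 (shut), then the shift along the tool's x, y, z in mm, then the turn, a rotation vector about the tool's x, y, z in rad. In form: [[grip, x, y, z, rx, ry, rz], ...]. A call has 1 to 12 rows; each row shifts and turns the commanded pose from where the row before left it, along the tool's axes as they then stand; what a row does not reach is not made up. A row lasts 1/10 s, in which the tool goes at most 50 mm and 8.59 degrees, less where a joint would pass 70% of its speed; a pose out of reach is approached as far as the arm can. A call is refused whole if a number of a shift passes 50 or a number of a turn 0.15, either way. A call with a gripper value outside its range is refused whole. The fingers move at their own pace and stop on an object; FORCE is the grip in N (left out, the last holds). Time passes only in rows, so rows that do not move let the fingers close. It gives the time, the measured TCP pose, the force, the opening and the grip force at its end, in the units of the state.
- manip.state(): the state, without advancing time (a new reading comes with each control period).
- manip.snapshot(name): name is "scene" or "side" or "wrist"; returns a dict with "color" (480x640x3 uint8, red, green, blue), "camera_matrix" (3x3 intrinsics, pixels), "world_to_cam" (4x4, takes a point from world to camera coordinates). Camera axes: x right, y down, z forward; pixel columns grow to the right and rows downward; lengths in m; the calibration is good to about 2 mm. The wrist camera is an equidistant fisheye: a pixel r from the principal point sees the ray r / f radians off the axis. A picture is of the moment at which its call begins. There is no depth.
- manip.hand_in(): hands the job in; it is judged then, once.
The state is a dict: "t": time; "joint_positions": joint angles; "joint_vel": joint speeds; "joint_efforts": joint torques, N m; "eef_pos": TCP position; "orientation": TCP orientation; "contact_force": force on the tool from outside, world axes, zero at the start; "torque": the same for the moment, N m; "width": finger opening in m; "gripper_force": force on a finger pad.
Only numpy, scipy, OpenCV 4.12 (cv2) and the standard library are available. Lean on these libraries where they do the work, as an engineer would, in place of code of your own. Each camera call takes 0.05 s, during which the arm holds its last target. There are 200 camera calls.

TASK

One of the four grey covers in the top of the white service duct is unlatched, and the outlet beneath it is needed. With a fingertip, press lightly on the dark ribbed pads, cover by cover, until you find the one that rocks, then push its raised edge up and over until the cover stands fully upright. Do not force the latched covers, do not pull the cover out of its pivots, and leave the bottles, the tube and the jars standing where they are.

Things in the scene. Friction and masses are not known exactly. Their poses are not given: they have to be found in the camera images.
- duct: white bench service duct, fixed to the bench: 158 mm deep (x), 549 mm long (y from -224 to +325 mm), 100 mm high; origin on the bench under the middle of its row of four covers; x points to its far side (pad side), y along the row, z up. Three covers are latched, one is not; all look alike. The bays under the covers are open down to a floor 28 mm above the bench
- row (a point): middle of the pivot line shared by the four grey covers (20 mm to +x of the duct's origin, 97 mm up), axes as the duct's. Covers lie at y = -157.5, -52.5, +52.5, +157.5 mm, tops flush with the duct's (3 mm above this line); each is 96 mm wide (y), 6 mm thick, with a 4 mm stiffener below set in 7 mm or more from its edges; it reaches 85 mm to its near (-x) edge, 45 mm to its far edge
- pad1 (a point): middle of the dark ribbed press pad (24 x 70 mm) on the cover in place 1 of 4 (1 is at the duct's -y end, 4 beside the blank end plate), near its far edge, 28 mm to +x of the pivot line; where it is with the cover closed: fixed to the duct, does not move with the cover; axes as the duct's
- pad2 (a point): middle of the dark ribbed press pad (24 x 70 mm) on the cover in place 2 of 4 (1 is at the duct's -y end, 4 beside the blank end plate), near its far edge, 28 mm to +x of the pivot line; where it is with the cover closed: fixed to the duct, does not move with the cover; axes as the duct's
- pad3 (a point): middle of the dark ribbed press pad (24 x 70 mm) on the cover in place 3 of 4 (1 is at the duct's -y end, 4 beside the blank end plate), near its far edge, 28 mm to +x of the pivot line; where it is with the cover closed: fixed to the duct, does not move with the cover; axes as the duct's
- pad4 (a point): middle of the dark ribbed press pad (24 x 70 mm) on the cover in place 4 of 4 (1 is at the duct's -y end, 4 beside the blank end plate), near its far edge, 28 mm to +x of the pivot line; where it is with the cover closed: fixed to the duct, does not move with the cover; axes as the duct's
- rocking (a joint): angle in rad of the one unlatched cover, in whichever of the four places it is (not told): 0 closed and flush, about 1.57 upright, stop at 1.62. Pressing its pad with 2 to 3 N makes the pad end dip into the bay and the near end rise; stiff pivots keep it at any angle where it is left. About 90 g
- clips (a joint): m, how far the unlatched cover has been pulled up out of its snap-in pivot clips: 0 seated; springy, 3 N per mm; above 0.005 it counts as pulled out
- latched_a (a joint): m, how far one of the three latched covers (in whichever place it is, not told) is pressed down level into its foam seal: 0 at rest; 4 N per mm; above 0.005 (20 N) it counts as forced
- latched_b (a joint): m, how far one of the three latched covers (in whichever place it is, not told) is pressed down level into its foam seal: 0 at rest; 4 N per mm; above 0.005 (20 N) it counts as forced
- latched_c (a joint): m, how far one of the three latched covers (in whichever place it is, not told) is pressed down level into its foam seal: 0 at rest; 4 N per mm; above 0.005 (20 N) it counts as forced
- cream_jar: low peach cream jar with a wide lid, 54 mm diameter, 42 mm high, standing on the blank plate at the duct's +y end; loose, bystander; origin at the centre of its underside, z up
- tube: mint-green squeeze tube standing on its silver cap, 42 x 60 mm, 156 mm high; loose, bystander; origin at the centre of its underside, z up
- spray: slim white spray bottle, 38 mm diameter, 149 mm high; loose, bystander; origin at the centre of its underside, z up
- serum: lilac-white serum bottle with silver shoulder, 48 mm diameter, 112 mm high; loose, bystander; origin at the centre of its underside, z up
- pink_sample: sample bottle with red contents and white cap, 48 mm diameter, 78 mm high, behind the duct; loose, bystander; origin at the centre of its underside, z up
- yellow_sample: sample bottle with yellow contents and white cap, 48 mm diameter, 78 mm high, behind the duct; loose, bystander; origin at the centre of its underside, z up

How it is judged:
By the outcome, as a careful person would: the job done as asked, in the order asked, and still so for the second after the job is handed in, with the robot touching nothing.
It also fails if it takes over 58 s, if anything falls off the work surface, if the arm or the gripper's body presses on something with over 40 N, if the wrist force passes 120 N, or if a joint passes its speed limit or range.

## Working session

There is one attempt and no reset: what is moved stays moved. The work goes in short steps, Python scripts to look and compute and a shell command to move; the robot and the scene stay as the last step left them, time stands still between calls to the robot, and variables do not carry over. Pictures are saved under pics/ and viewed, at most 10 in all, crops included, and the job is handed in when it is done.

```bash
mkdir -p pics; ls
python3 - <<'E'
from bench import manip
import cv2,numpy as np
for n in ["scene","side"]:
    s=manip.snapshot(n); cv2.imwrite(f"pics/{n}0.png",s["color"][:,:,::-1]); np.savez(f"{n}0.npz",K=s["camera_matrix"],T=s["world_to_cam"])
    T=s["world_to_cam"];print(n,-T[:3,:3].T@T[:3,3],T[2,:3])
print(manip.state(),manip.pinch_z)
E
```

```text
pics
scene [1.0078955  0.42470934 0.8602799 ] [-0.48242163 -0.37746136 -0.79043804]
side [ 0.13732799 -0.54985067  0.66954535] [ 0.44177174  0.6327914  -0.63593457]
{'t': 0.1, 'joint_positions': array([ 1.27760705e+00,  3.53557770e-01,  1.63402478e+00, -1.84807247e-05,
        1.15520790e+00, -2.43895866e-03]), 'joint_vel': array([ 0.00163774, -0.00241508, -0.00243551, -0.00098127, -0.00152999,
        0.00110743]), 'joint_efforts': array([ 7.18997362e-04, -5.94902623e+01, -3.34932733e+01,  6.97218510e-02,
        1.82724249e-02, -7.50206084e-06]), 'eef_pos': array([0.17913765, 0.59856864, 0.40406679]), 'orientation': array([-7.98439260e-05,  1.44859917e-01,  9.89451993e-01, -5.93610464e-04]), 'contact_force': array([0.43412706, 0.07729928, 0.08390398]), 'torque': array([ 0.00134416, -0.03468136,  0.05856515]), 'gripper_force': 0.0, 'width': 0.09192240543094779} 0.1714
```

View pics/scene0.png

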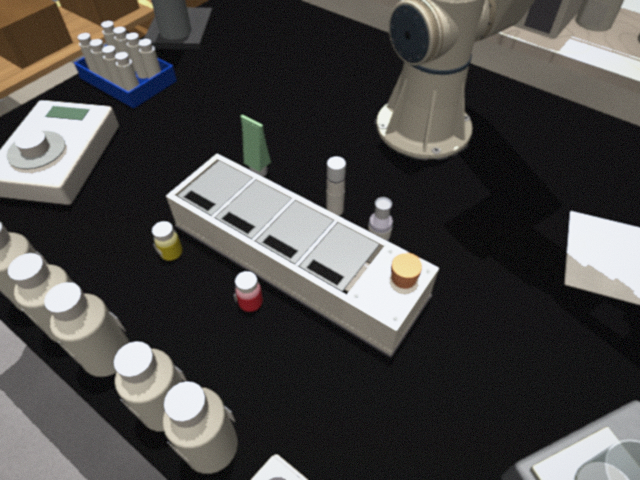

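View pics/side0.png

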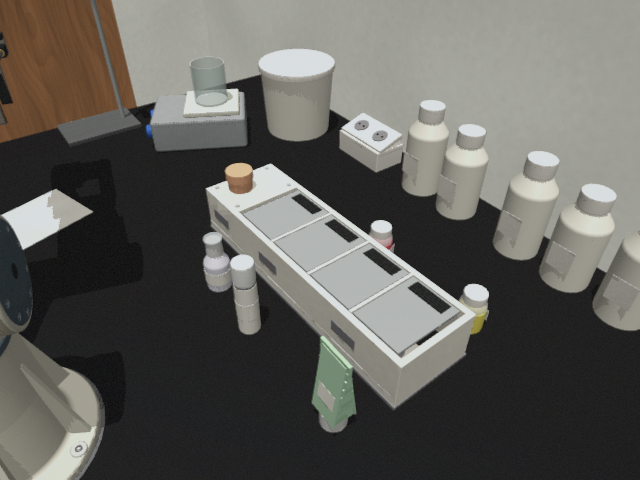

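The scene view shows the duct's top corners near (218,157), (170,195) and (437,270), with the pads on the side away from the robot. The side view shows them near (208,188), (270,165), (473,317) and (393,362). I'll fit the pose from these and check it with overlays.

```bash
cat > h.py <<'E'
import numpy as np,cv2
from scipy.optimize import least_squares
C={n:np.load(f"{n}0.npz") for n in("scene","side")}
def proj(n,P):
    K,T=C[n]["K"],C[n]["T"];q=(np.atleast_2d(P)@T[:3,:3].T+T[:3,3])@K.T
    return q[:,:2]/q[:,2:]
def onz(n,uv,z):
    K,T=C[n]["K"],C[n]["T"];o=-T[:3,:3].T@T[:3,3];d=T[:3,:3].T@np.linalg.solve(K,[*uv,1]);return o+d*(z-o[2])/d[2]
def w(p,P):
    P=np.atleast_2d(P).astype(float);c,s=np.cos(p[2]),np.sin(p[2])
    return np.c_[p[0]+c*P[:,0]-s*P[:,1],p[1]+s*P[:,0]+c*P[:,1],P[:,2]]
E
python3 - <<'E'
from h import *
a,b,c,d=[-.079,-.224,.1],[.079,-.224,.1],[-.079,.325,.1],[.079,.325,.1]
obs=[("scene",a,(218,157)),("scene",b,(170,195)),("scene",c,(437,270)),("side",c,(208,188)),("side",d,(270,165)),("side",b,(473,317)),("side",a,(393,362))]
f=lambda p:np.concatenate([proj(n,w(p,P))[0]-uv for n,P,uv in obs])
r=least_squares(f,[.5,.1,0],loss="soft_l1");p=r.x;print(p,f(p).round(1));np.save("duct.npy",p)
for n,box in(("scene",(140,130,310,230)),("side",(190,140,300,260))):
    x0,y0,W,H=box;k=min(800/W,600/H);im=cv2.imread(f"pics/{n}0.png")[y0:y0+H,x0:x0+W];im=cv2.resize(im,None,fx=k,fy=k,interpolation=cv2.INTER_CUBIC)
    def poly(P):
        q=(proj(n,w(p,P))-[x0,y0]+.5)*k;cv2.polylines(im,[q.astype(np.int32)],True,(0,0,255),1)
    poly([a,b,d,c])
    for y in(-.1575,-.0525,.0525,.1575):
        poly([[-.065,y-.048,.1],[-.065,y+.048,.1],[.065,y+.048,.1],[.065,y-.048,.1]]);poly([[.036,y-.035,.1],[.036,y+.035,.1],[.06,y+.035,.1],[.06,y-.035,.1]])
    cv2.imwrite(f"pics/{n}1.png",im)
# objects: base centre guesses from side (bottom) and top centres
for nm,n,uv,z in[("yellow top","scene",(162,230),.078),("pink top","scene",(246,280),.078),("jar top","scene",(406,264),.142),("spray top","scene",(336,162),.149),("spray top","side",(243,264),.149),("serum top","scene",(383,203),.112),("serum","side",(213,239),.112),("tube top","scene",(252,122),.156),("tube top","side",(336,350),.156),("yellow","side",(475,293),.078),("pink","side",(381,229),.078),("jar","side",(239,171),.142)]:print(nm,n,onz(n,uv,z).round(3))
E
```

```text
[ 0.54367264 -0.04421792  0.02251507] [ 1.5 -4.6 -2.3 -0.8  2.3  0.1 -2.1 -1.6  1.6 -3.  -0.2 -2.4  2.5  5.2]
yellow top scene [ 0.692 -0.221  0.078]
pink top scene [ 0.679 -0.003  0.078]
jar top scene [0.511 0.234 0.142]
spray top scene [ 0.382 -0.013  0.149]
spray top side [ 0.381 -0.019  0.149]
serum top scene [0.389 0.111 0.112]
serum side [0.388 0.105 0.112]
tube top scene [ 0.395 -0.231  0.156]
tube top side [ 0.394 -0.235  0.156]
yellow side [ 0.686 -0.226  0.078]
pink side [ 0.673 -0.011  0.078]
jar side [0.51  0.229 0.142]
```

View pics/scene1.png

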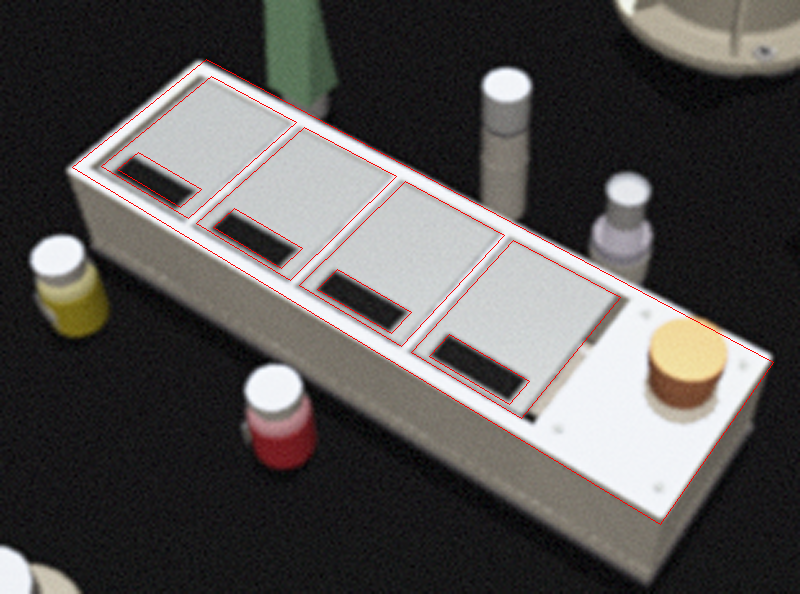

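View pics/side1.png

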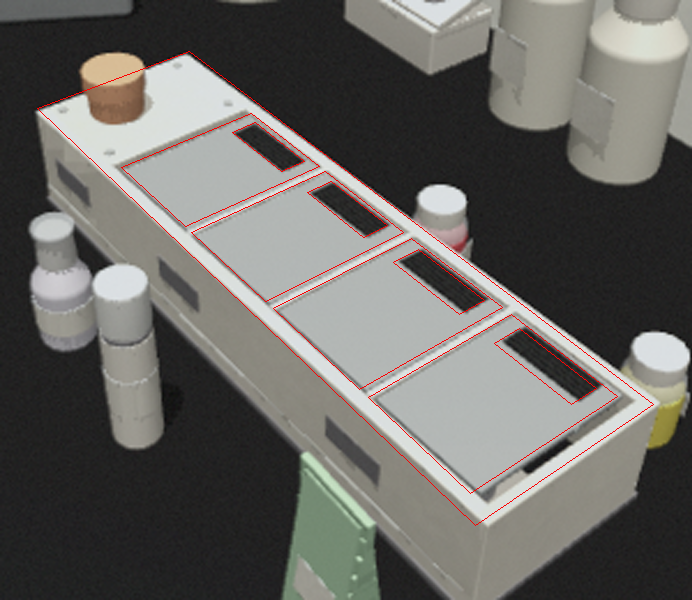

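The duct fit is x=0.544, y=-0.044, yaw 0.0225, good to about 3 mm. Both views agree on the bottle positions. Next I close the fingers and turn the tool to line up with the duct.

```bash
cat >> h.py <<'E'
from scipy.spatial.transform import Rotation as R
def go(P):  # delta in tool axes (mm) from the current pose so the fingertips reach world P
    from bench import manip
    s=manip.state();q=s["orientation"];M=R.from_quat(q[[1,2,3,0]]).as_matrix();tip=s["eef_pos"]+.19*M[:,2]
    print("t",round(s["t"],2),"tip",tip.round(4),"F",s["contact_force"].round(1),"shift",(1e3*M.T@(np.array(P)-tip)).round(1),"yaw",round(float(np.arctan2(-M[0,1],M[1,1])),3),"z",M[:,2].round(3))
p=np.array([.5437,-.0442,.0225])
E
python3 -m jog '[[255,0,0,0,0,0,-0.105],[255,0,0,0,0,0,-0.105],[255,0,0,0,0,0,-0.105],[255,0,0,0,0,0,0]]' 10
python3 - <<'E'
from h import *
P=w(p,[[.049,y,.12] for y in(.1575,.0525,-.0525,-.1575)]);print(P.round(4));go(P[0]+[0,0,.06])
E
```

```text
t: 0.5
eef_pos: [0.1792, 0.5986, 0.4043]
orientation: [-0.0, -0.013, 1.0, -0.0]
contact_force: [0.2, 1.0, 0.2]
width: 0.0621
gripper_force: 0.0
[[ 0.5891  0.1144  0.12  ]
 [ 0.5915  0.0094  0.12  ]
 [ 0.5939 -0.0956  0.12  ]
 [ 0.5962 -0.2006  0.12  ]]
t 0.5 tip [0.1791 0.5985 0.2143] F [0.2 1.  0.2] shift [-397.4 -494.5   34.6] yaw 0.026 z [-0.    -0.001 -1.   ]
```

```bash
python3 -m jog '[[255,-30,-38,0,0,0,0],[255,-30,-38,0,0,0,0],[255,-30,-38,0,0,0,0],[255,-30,-38,0,0,0,0],[255,-30,-38,0,0,0,0],[255,-30,-38,0,0,0,0],[255,-30,-38,0,0,0,0],[255,-30,-38,0,0,0,0],[255,-30,-38,0,0,0,0],[255,-30,-38,0,0,0,0],[255,-30,-38,0,0,0,0],[255,0,0,0,0,0,0]]' >/dev/null
python3 - <<'E'
from h import *
go([.5891,.1144,.12])
E
```

```text
t 1.7 tip [0.5222 0.1849 0.2147] F [0.  0.9 0.1] shift [-65.5 -71.5  94.8] yaw 0.017 z [ 0.001 -0.001 -1.   ]
```

```bash
python3 -m jog '[[255,-33,-36,0,0,0,0],[255,-33,-36,0,0,0,0],[255,0,0,45,0,0,0],[255,0,0,45,0,0,0],[255,0,0,0,0,0,0],[255,0,0,0,0,0,0]]'
python3 - <<'E'
from h import *
go([.5891,.1144,.1])
from bench import manip
s=manip.snapshot("scene"); cv2.imwrite("pics/a.png",cv2.resize(s["color"][120:340,150:450,::-1],None,fx=2.6,fy=2.6))
E
```

```text
t: 2.3
eef_pos: [0.5867, 0.1191, 0.3148]
orientation: [-0.001, -0.012, 1.0, -0.0]
contact_force: [1.2, -0.2, 1.3]
width: 0.0003
gripper_force: 0.0
t 2.3 tip [0.5863 0.119  0.1248] F [ 1.2 -0.2  1.3] shift [-2.8 -4.7 24.8] yaw 0.023 z [-0.002 -0.    -1.   ]
```

View pics/a.png

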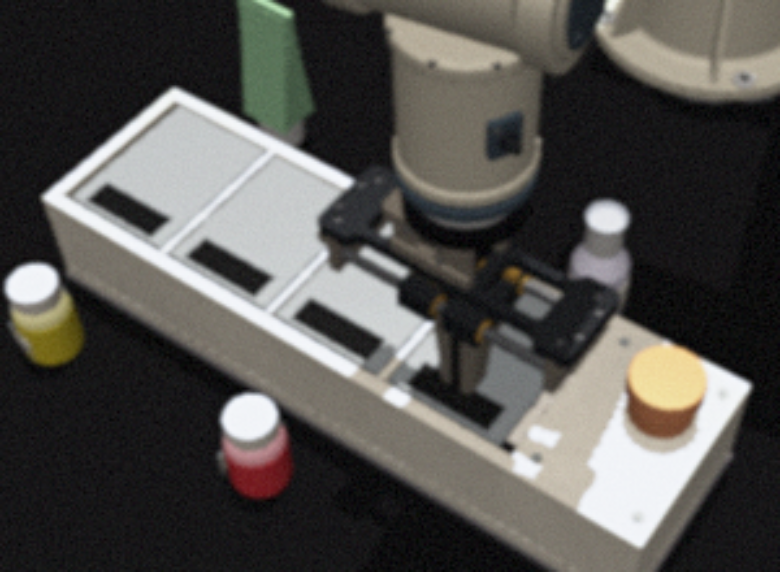

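The closed fingertips hover over pad 4, around (460,390). I'll go down until they touch.

```bash
python3 -m jog '[[255,-3,-4,10,0,0,0],[255,0,0,11,0,0,0],[255,0,0,0,0,0,0],[255,0,0,0,0,0,0]]'; python3 -m jog '[[255,0,0,2,0,0,0],[255,0,0,0,0,0,0]]' ; python3 -m jog '[[255,0,0,1,0,0,0],[255,0,0,0,0,0,0]]'
```

```text
t: 2.75
eef_pos: [0.5899, 0.1146, 0.2937]
orientation: [-0.0, -0.012, 1.0, -0.0]
contact_force: [-0.4, -0.6, -1.1]
width: 0.0006
gripper_force: 0.0
t: 2.95
eef_pos: [0.59, 0.1146, 0.2917]
orientation: [0.0, -0.012, 1.0, 0.0]
contact_force: [-0.2, -0.5, -0.3]
width: 0.0007
gripper_force: 0.0
t: 3.15
eef_pos: [0.59, 0.1146, 0.2907]
orientation: [-0.0, -0.012, 1.0, -0.0]
contact_force: [0.2, -0.0, -0.3]
width: 0.001
gripper_force: 0.0
```

```bash
python3 -m jog '[[255,0,0,1,0,0,0],[255,0,0,0,0,0,0]]'; python3 -m jog '[[255,0,0,1,0,0,0],[255,0,0,0,0,0,0]]'
```

```text
t: 3.35
eef_pos: [0.5901, 0.1146, 0.2898]
orientation: [0.0, -0.012, 1.0, 0.0]
contact_force: [-0.4, 0.2, 2.6]
width: 0.0003
gripper_force: 1.0
t: 3.55
eef_pos: [0.5901, 0.1146, 0.289]
orientation: [0.0, -0.012, 1.0, 0.0]
contact_force: [-1.6, -0.1, 4.8]
width: 0.0004
gripper_force: 2.6
```

```bash
python3 -m jog '[[255,0,0,1,0,0,0],[255,0,0,0,0,0,0]]'
```

```text
t: 3.75
eef_pos: [0.5901, 0.1146, 0.2882]
orientation: [0.0, -0.012, 1.0, 0.0]
contact_force: [-2.1, -0.1, 8.9]
width: 0.0004
gripper_force: 4.0
```

Cover 4 is latched: the force keeps rising at about 4 N/mm. On to pad 3.

```bash
python3 -m jog '[[255,0,0,-24,0,0,0],[255,-2,-35,0,0,0,0],[255,0,-35,0,0,0,0],[255,0,-35,0,0,0,0],[255,0,0,19,0,0,0],[255,0,0,0,0,0,0],[255,0,0,0,0,0,0]]'; python3 -m jog '[[255,0,0,2,0,0,0],[255,0,0,0,0,0,0]]' ; python3 -m jog '[[255,0,0,2,0,0,0],[255,0,0,0,0,0,0]]'; python3 -m jog '[[255,0,0,1,0,0,0],[255,0,0,0,0,0,0]]'
```

```text
t: 4.45
eef_pos: [0.5944, 0.0098, 0.2924]
orientation: [-0.001, -0.012, 1.0, 0.0]
contact_force: [1.6, 0.4, -1.2]
width: 0.0004
gripper_force: 0.0
t: 4.65
eef_pos: [0.5947, 0.0103, 0.291]
orientation: [0.0, -0.013, 1.0, 0.0]
contact_force: [-0.6, 0.2, -0.7]
width: 0.0008
gripper_force: 0.0
t: 4.85
eef_pos: [0.5948, 0.0102, 0.2892]
orientation: [0.0, -0.012, 1.0, 0.0]
contact_force: [0.3, 3.0, 3.9]
width: 0.0009
gripper_force: 2.2
t: 5.05
eef_pos: [0.5949, 0.0101, 0.2884]
orientation: [0.0, -0.012, 1.0, 0.0]
contact_force: [-1.3, 3.3, 7.9]
width: 0.0006
gripper_force: 3.7
```

Cover 3 is latched too: 7.9 N at about 1.6 mm. On to pad 2.

```bash
python3 -m jog '[[255,0,0,-24,0,0,0],[255,0,-35,0,0,0,0],[255,0,-35,0,0,0,0],[255,0,-35,0,0,0,0],[255,0,0,19,0,0,0],[255,0,0,0,0,0,0],[255,0,0,0,0,0,0]]'; python3 -m jog '[[255,0,0,2,0,0,0],[255,0,0,0,0,0,0]]' ; python3 -m jog '[[255,0,0,2,0,0,0],[255,0,0,0,0,0,0]]'; python3 -m jog '[[255,0,0,1,0,0,0],[255,0,0,0,0,0,0]]'
```

```text
t: 5.75
eef_pos: [0.5969, -0.0951, 0.2924]
orientation: [-0.001, -0.012, 1.0, 0.0]
contact_force: [-0.6, -0.2, 1.1]
width: 0.0011
gripper_force: 0.0
t: 5.95
eef_pos: [0.5973, -0.0947, 0.2911]
orientation: [0.0, -0.013, 1.0, -0.0]
contact_force: [0.6, 0.5, -0.2]
width: 0.0004
gripper_force: 0.0
t: 6.15
eef_pos: [0.5974, -0.0948, 0.2892]
orientation: [0.0, -0.012, 1.0, 0.0]
contact_force: [0.4, 2.4, 4.7]
width: 0.0005
gripper_force: 2.2
t: 6.35
eef_pos: [0.5974, -0.0949, 0.2884]
orientation: [0.0, -0.012, 1.0, 0.0]
contact_force: [-1.4, 2.2, 7.1]
width: 0.0005
gripper_force: 3.7
```

Cover 2 is latched as well. I'll press pad 1 rather than assume it's the loose one.

```bash
python3 -m jog '[[255,0,0,-24,0,0,0],[255,0,-35,0,0,0,0],[255,0,-35,0,0,0,0],[255,0,-35,0,0,0,0],[255,0,0,19,0,0,0],[255,0,0,0,0,0,0],[255,0,0,0,0,0,0]]'; python3 -m jog '[[255,0,0,2,0,0,0],[255,0,0,0,0,0,0]]' ; python3 -m jog '[[255,0,0,2,0,0,0],[255,0,0,0,0,0,0]]'; python3 -m jog '[[255,0,0,1,0,0,0],[255,0,0,0,0,0,0]]'; python3 -m jog '[[255,0,0,1,0,0,0],[255,0,0,0,0,0,0]]'
```

```text
t: 7.05
eef_pos: [0.5994, -0.2, 0.2924]
orientation: [-0.001, -0.012, 1.0, 0.0]
contact_force: [0.1, -0.0, 0.4]
width: 0.0004
gripper_force: 0.0
t: 7.25
eef_pos: [0.5998, -0.1996, 0.2911]
orientation: [0.0, -0.013, 1.0, -0.0]
contact_force: [0.1, -0.3, 0.0]
width: 0.0007
gripper_force: 0.0
t: 7.45
eef_pos: [0.6, -0.1999, 0.2891]
orientation: [0.001, -0.012, 1.0, 0.0]
contact_force: [1.3, 0.7, 1.4]
width: 0.0003
gripper_force: 0.8
t: 7.65
eef_pos: [0.5999, -0.2001, 0.2879]
orientation: [0.0, -0.012, 1.0, 0.0]
contact_force: [0.6, 1.8, 2.1]
width: 0.0004
gripper_force: 1.4
t: 7.85
eef_pos: [0.5999, -0.2003, 0.2867]
orientation: [0.0, -0.012, 1.0, -0.0]
contact_force: [2.0, 2.4, 2.5]
width: 0.0005
gripper_force: 1.4
```

Pad 1 rocks: it yields at about 2.3 N. I'll press it deeper with the finger moved a little toward the pivot to stay clear of the rim.

```bash
python3 -m jog '[[255,2,0,2,0,0,0],[255,2,0,2,0,0,0],[255,0,0,0,0,0,0]]'; python3 -m jog '[[255,0,0,2,0,0,0],[255,0,0,2,0,0,0],[255,0,0,0,0,0,0]]';  python3 -m jog '[[255,0,0,2,0,0,0],[255,0,0,2,0,0,0],[255,0,0,0,0,0,0]]'
```

```text
t: 8.15
eef_pos: [0.5956, -0.2007, 0.2825]
orientation: [0.0, -0.012, 1.0, -0.0]
contact_force: [2.7, 0.6, 0.7]
width: 0.0005
gripper_force: 1.5
t: 8.45
eef_pos: [0.5951, -0.2005, 0.2781]
orientation: [-0.001, -0.012, 1.0, 0.0]
contact_force: [0.6, -1.8, 1.9]
width: 0.0007
gripper_force: 0.8
t: 8.75
eef_pos: [0.5955, -0.2003, 0.2743]
orientation: [-0.0, -0.012, 1.0, 0.0]
contact_force: [0.8, -0.1, 1.6]
width: 0.0007
gripper_force: 0.7
```

```bash
python3 -m jog '[[255,0,0,2,0,0,0],[255,0,0,2,0,0,0],[255,0,0,0,0,0,0]]'; python3 -m jog '[[255,0,0,2,0,0,0],[255,0,0,2,0,0,0],[255,0,0,0,0,0,0]]'
python3 - <<'E'
from h import *
go([.44,-.2,.2])
from bench import manip
s=manip.snapshot("side"); cv2.imwrite("pics/b.png",cv2.resize(s["color"][150:450,200:600,::-1],None,fx=2,fy=2))
E
```

```text
t: 9.05
eef_pos: [0.5956, -0.2003, 0.2703]
orientation: [-0.0, -0.012, 1.0, 0.0]
contact_force: [0.7, -0.2, 0.8]
width: 0.0004
gripper_force: 0.7
t: 9.35
eef_pos: [0.5956, -0.2004, 0.2663]
orientation: [-0.0, -0.012, 1.0, 0.0]
contact_force: [0.8, 0.2, 0.6]
width: 0.0003
gripper_force: 0.6
t 9.35 tip [ 0.5955 -0.2003  0.0763] F [0.8 0.2 0.6] shift [ 155.5    4.1 -123.6] yaw 0.024 z [-0.  0. -1.]
```

View pics/b.png

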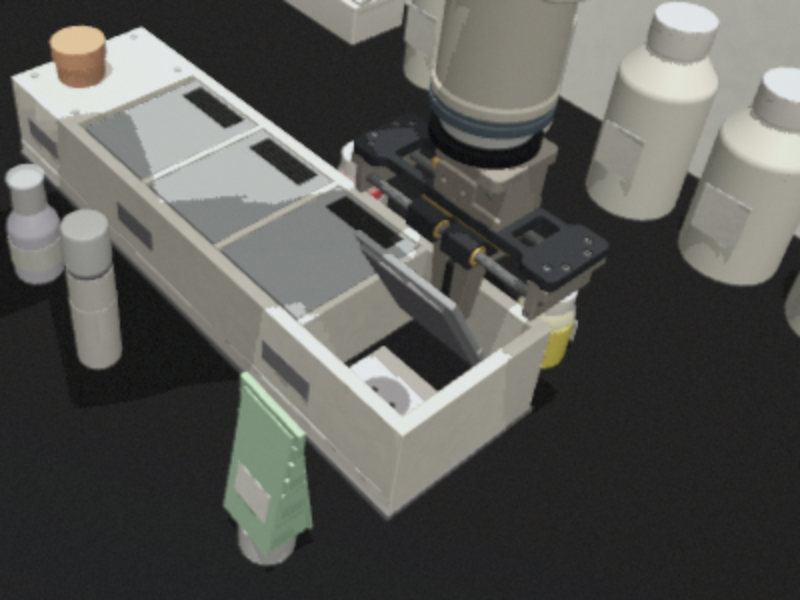

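The cover now stands at about 55–60°, with its raised edge near (410,285). I'll go up, over to the near side, and push the raised part in +x.

```bash
python3 -m jog '[[255,0,0,-30,0,0,0],[255,0,0,-40,0,0,0],[255,0,0,-40,0,0,0],[255,0,0,-30,0,0,0],[255,45,0,0,0,0,0],[255,45,0,0,0,0,0],[255,45,0,0,0,0,0],[255,0,0,0,0,0,0],[255,0,0,0,0,0,0]]'
python3 - <<'E'
from h import *
go([.46,-.2015,.145])
E
```

```text
t: 10.3
eef_pos: [0.4602, -0.2037, 0.407]
orientation: [0.0, -0.012, 1.0, -0.0]
contact_force: [0.7, -0.5, -0.2]
width: 0.0004
gripper_force: 0.0
t 10.3 tip [ 0.4602 -0.2037  0.217 ] F [ 0.7 -0.5 -0.2] shift [ 0.2  2.3 72. ] yaw 0.023 z [ 0. -0. -1.]
```

```bash
python3 -m jog '[[255,0,2,36,0,0,0],[255,0,0,36,0,0,0],[255,0,0,0,0,0,0],[255,-15,0,0,0,0,0],[255,-15,0,0,0,0,0],[255,-10,0,0,0,0,0],[255,0,0,0,0,0,0]]'
python3 -m jog '[[255,-6,0,0,0,0,0],[255,-6,0,0,0,0,0],[255,-6,0,0,0,0,0],[255,0,0,0,0,0,0]]'
python3 -m jog '[[255,-5,0,0,0,0,0],[255,-5,0,0,0,0,0],[255,0,0,0,0,0,0]]'
python3 - <<'E'
from h import *
go([.55,-.2015,.145])
from bench import manip
s=manip.snapshot("side"); cv2.imwrite("pics/c.png",cv2.resize(s["color"][150:450,200:600,::-1],None,fx=2,fy=2))
E
```

```text
t: 11.0
eef_pos: [0.503, -0.2008, 0.3359]
orientation: [0.001, -0.013, 1.0, -0.001]
contact_force: [0.4, -0.4, -0.2]
width: 0.0004
gripper_force: 0.0
t: 11.4
eef_pos: [0.5192, -0.2003, 0.3348]
orientation: [0.0, -0.012, 1.0, -0.0]
contact_force: [-1.0, 0.4, -0.2]
width: 0.0002
gripper_force: 0.0
t: 11.7
eef_pos: [0.5293, -0.2001, 0.3348]
orientation: [0.0, -0.012, 1.0, -0.0]
contact_force: [-0.6, -0.5, -0.3]
width: 0.0004
gripper_force: 0.0
t 11.7 tip [ 0.5294 -0.2001  0.1448] F [-0.6 -0.5 -0.3] shift [-20.6  -1.9  -0.2] yaw 0.024 z [ 0.001 -0.    -1.   ]
```

View pics/c.png

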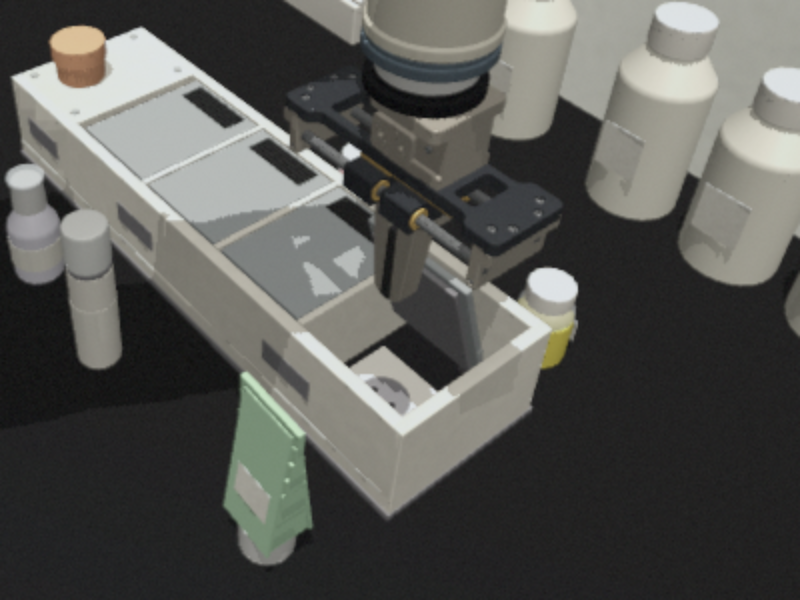

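The finger stands behind the raised underside, around (400,250). I'll keep pushing toward upright in small steps.

```bash
python3 -m jog '[[255,-5,0,0,0,0,0],[255,-5,0,0,0,0,0],[255,0,0,0,0,0,0]]';python3 -m jog '[[255,-4,0,0,0,0,0],[255,-3,0,0,0,0,0],[255,0,0,0,0,0,0]]';python3 -m jog '[[255,-2,0,0,0,0,0],[255,0,0,0,0,0,0]]';python3 -m jog '[[255,-1,0,0,0,0,0],[255,0,0,0,0,0,0]]'
```

```text
t: 12.05
eef_pos: [0.5393, -0.1998, 0.3348]
orientation: [0.0, -0.012, 1.0, -0.0]
contact_force: [0.6, 0.4, -0.2]
width: 0.0005
gripper_force: 0.0
t: 12.35
eef_pos: [0.546, -0.1996, 0.3347]
orientation: [0.0, -0.012, 1.0, -0.0]
contact_force: [0.2, 0.3, -0.1]
width: 0.0006
gripper_force: 0.0
t: 12.55
eef_pos: [0.5478, -0.1996, 0.3347]
orientation: [0.0, -0.012, 1.0, 0.0]
contact_force: [-0.1, 0.0, -0.0]
width: 0.0006
gripper_force: 0.0
t: 12.75
eef_pos: [0.5487, -0.1995, 0.3347]
orientation: [0.0, -0.012, 1.0, 0.0]
contact_force: [-0.6, -0.2, -0.2]
width: 0.0003
gripper_force: 0.1
```

```bash
for i in 1; do python3 -m jog '[[255,-1,0,0,0,0,0],[255,0,0,0,0,0,0]]'; python3 -m jog '[[255,-1,0,0,0,0,0],[255,0,0,0,0,0,0]]';python3 -m jog '[[255,-1,0,0,0,0,0],[255,0,0,0,0,0,0]]'; done | grep -E "eef|force"
python3 - <<'E'
from h import *
from bench import manip
s=manip.snapshot("side"); cv2.imwrite("pics/d.png",cv2.resize(s["color"][220:380,330:530,::-1],None,fx=3.5,fy=3.5))
E
```

```text
eef_pos: [0.5497, -0.1995, 0.3347]
contact_force: [-0.2, 0.6, -0.7]
gripper_force: 0.1
eef_pos: [0.5507, -0.1995, 0.3347]
contact_force: [-0.4, -0.5, 0.4]
gripper_force: 0.1
eef_pos: [0.5517, -0.1995, 0.3347]
contact_force: [0.2, 0.1, 0.2]
gripper_force: 0.1
```

View pics/d.png

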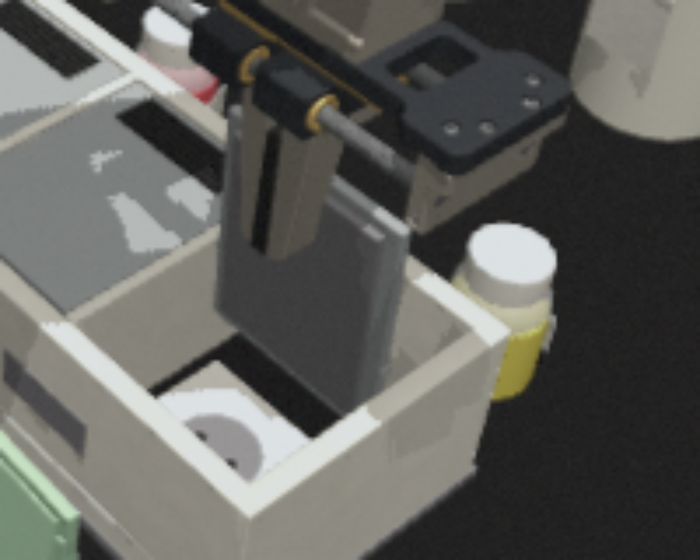

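The cover is nearly vertical. I'll continue in 1 mm steps until the stop shows up as force.

```bash
(python3 -m jog '[[255,-1,0,0,0,0,0],[255,0,0,0,0,0,0]]'; python3 -m jog '[[255,-1,0,0,0,0,0],[255,0,0,0,0,0,0]]';python3 -m jog '[[255,-1,0,0,0,0,0],[255,0,0,0,0,0,0]]') | grep -E "eef|force"
```

```text
eef_pos: [0.5527, -0.1994, 0.3347]
contact_force: [0.2, 0.8, 0.3]
gripper_force: 0.1
eef_pos: [0.5538, -0.1994, 0.3347]
contact_force: [-0.3, 0.2, 0.6]
gripper_force: 0.1
eef_pos: [0.5547, -0.1994, 0.3347]
contact_force: [0.4, -0.4, -0.1]
gripper_force: 0.1
```

```bash
(python3 -m jog '[[255,-1,0,0,0,0,0],[255,0,0,0,0,0,0]]'; python3 -m jog '[[255,-1,0,0,0,0,0],[255,0,0,0,0,0,0]]') | grep -E "eef|force"
python3 - <<'E'
from h import *
from bench import manip
for n,b in(("side",(220,330)),("scene",(130,150))):
    s=manip.snapshot(n); cv2.imwrite(f"pics/e{n}.png",cv2.resize(s["color"][b[0]:b[0]+160,b[1]:b[1]+200,::-1],None,fx=3.5,fy=3.5))
import numpy as np
a=cv2.imread("pics/eside.png");b=cv2.imread("pics/escene.png");cv2.imwrite("pics/e.png",cv2.resize(np.hstack([a,b]),None,fx=.57,fy=.57))
E
```

```text
eef_pos: [0.5557, -0.1994, 0.3347]
contact_force: [0.3, -0.2, 0.7]
gripper_force: 0.1
eef_pos: [0.5567, -0.1993, 0.3347]
contact_force: [0.2, 0.4, -0.3]
gripper_force: 0.1
```

View pics/e.png

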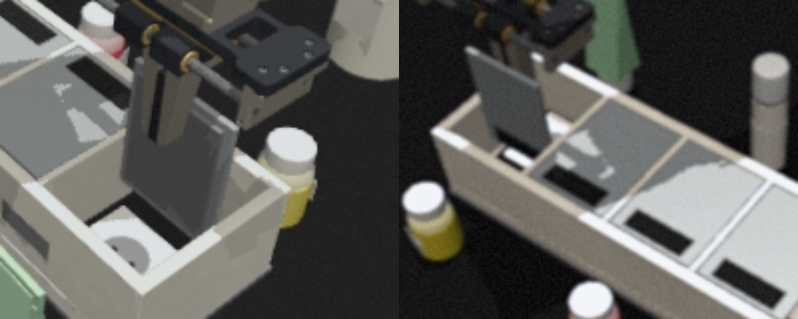

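It looks close to upright, but there's no stop force yet, so I continue.

```bash
(python3 -m jog '[[255,-1,0,0,0,0,0],[255,0,0,0,0,0,0]]'; python3 -m jog '[[255,-1,0,0,0,0,0],[255,0,0,0,0,0,0]]') | grep -E "eef|force"
```

```text
eef_pos: [0.5577, -0.1993, 0.3347]
contact_force: [0.4, 0.5, 0.3]
gripper_force: 0.1
eef_pos: [0.5587, -0.1993, 0.3347]
contact_force: [0.7, 0.6, 0.5]
gripper_force: 0.2
```

```bash
(python3 -m jog '[[255,-1,0,0,0,0,0],[255,0,0,0,0,0,0]]'; python3 -m jog '[[255,-1,0,0,0,0,0],[255,0,0,0,0,0,0]]') | grep -E "eef|force"
```

```text
eef_pos: [0.5597, -0.1993, 0.3347]
contact_force: [-0.9, 0.9, 1.7]
gripper_force: 0.2
eef_pos: [0.5603, -0.1992, 0.3346]
contact_force: [-4.3, 0.1, 1.4]
gripper_force: 2.1
```

It reached the stop, with -4.3 N in x. I'll back off in -x, rise clear, and check.

```bash
python3 -m jog '[[255,3,0,0,0,0,0],[255,20,0,0,0,0,0],[255,40,0,0,0,0,0],[255,30,0,0,0,0,0],[255,0,0,-45,0,0,0],[255,0,0,-45,0,0,0],[255,0,0,-45,0,0,0],[255,0,0,0,0,0,0],[255,0,0,0,0,0,0]]'
python3 - <<'E'
from h import *
from bench import manip
ims=[]
for n in("side","scene"):
    im=np.ascontiguousarray(manip.snapshot(n)["color"][:,:,::-1])
    # model of the upright cover: near edge line and pivot line, upright (red) and 80 deg (green)
    for th,c in((np.pi/2,(0,0,255)),(1.40,(0,255,0))):
        e=lambda y:[.023-.085*np.cos(th),y,.097+.085*np.sin(th)]
        q=proj(n,w(p,[[.023,-.2055,.097],e(-.2055),e(-.1095),[.023,-.1095,.097]]));cv2.polylines(im,[(q*16).astype(np.int32)],False,c,1,cv2.LINE_AA,4)
    b=(220,330) if n=="side" else(110,150)
    ims.append(cv2.resize(im[b[0]:b[0]+160,b[1]:b[1]+180],None,fx=2.2,fy=2.2))
cv2.imwrite("pics/f.png",np.hstack(ims))
E
```

```text
t: 16.2
eef_pos: [0.4678, -0.2016, 0.4707]
orientation: [0.002, -0.012, 1.0, -0.001]
contact_force: [-0.1, 0.3, -1.2]
width: 0.0008
gripper_force: 0.0
```

View pics/f.png

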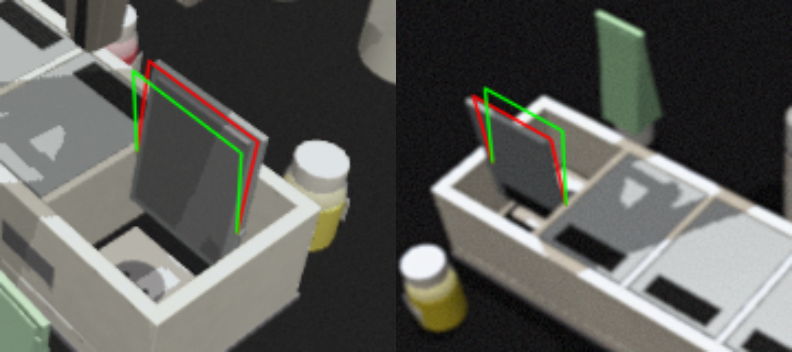

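The cover stays at or just past upright (its top edge lies on the red 90° model in both views) and is seated in its pivots. The tube and the yellow bottle are where they were, and the arm is clear.

```bash
python3 -c "
from bench import manip
print(manip.hand_in())"
```

```text
the job is handed in; nothing more can be done
None
```

The unlatched cover was in place 1 (the duct's -y end). It now stands upright against its stop; covers 2–4 were only pressed lightly (under 9 N), I saw no bottle, tube or jar disturbed, and the job is handed in at about 16 s.

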